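# Label the storage tin and fit its double lid

### The arm

A 6-joint arm with a two-finger parallel gripper is mounted at the origin on the work surface. World frame = base frame: x ahead of the robot, y to its left, z up, the work surface at z = 0. Lengths are in mm, angles in rad, forces in N, time in s.
With the tool pointing down it reaches from about 300 to 775 mm from the base axis. Payload 14.6 kg.
Tool frame: the origin (TCP) lies at the very end of the fingers, on their centre line; the grasp point (between the pads) lies 19 mm behind it; z points along the fingers, y is the line along which they close (so a half turn about z gives the same grasp; the last joint's range is limited). The gripper opens to 94 mm and grips with 3 to 60 N. Pads are 16 mm wide; open, the fingers measure 119 mm over their backs; the gripper's body (75 mm by 177 mm) begins 78 mm behind the grasp point.
Start: joints at [-1.238, 0.3, 1.521, -0, 1.321, -0.067], TCP at [214.071, -506.619, 205.446] pointing down, gripper open.
Joint ranges: [-3.03, 3.03], [-0.79, 2.21], [0.23, 2.52], [-1.04, 4.18], [0, 3.07], [-2.55, 2.55]. Speed limits (rad/s): [2.22, 2.22, 2.57, 3.14, 3.14, 3.14].

### API

Orientations are given as [roll, pitch, yaw] about the fixed x, y, z axes, in that order (R = Rz(yaw) Ry(pitch) Rx(roll)).
In Python, from cell import manip gives the robot as it stands. The module is installed in compiled form; this text tells all that it offers.
- The arm moves only by the shell command python3 -m inch 'ROWS' [FORCE]. ROWS is JSON, a list of rows, each an object of numbers: "gripper": the opening, from 0 (shut) to 1 (fully open); "dx", "dy", "dz": the shift along the world's x, y, z in m; "wx", "wy", "wz": the turn, a rotation vector about the world's x, y, z in degrees. A call has exactly 5 rows; each row is the pose to reach, as a shift and turn from the pose commanded when the call began; what a row does not reach only later rows make up. A row lasts 1/12 s, in which the tool goes at most 41.7 mm and 7.16 degrees, less where a joint would pass 70% of its speed; a pose out of reach is approached as far as the arm can. A call with a gripper value outside its range is refused whole. The fingers move at their own pace and stop on an object; FORCE is the grip in N (left out, the last holds). Time passes only in rows, so rows that repeat a pose let the fingers close, or fill a call up. It gives the time, the measured TCP pose, the force, the opening and the grip force at its end, in the units of the state.
- manip.read_state(): the state, without advancing time (a new reading comes with each control period).
- manip.camera(name): name is "scene" or "side" or "wrist"; returns the picture (400x640x3 uint8, blue, green, red); there is no depth.
- manip.camera_info(name): a dict with "camera_matrix" (3x3 intrinsics, pixels), "D" ([k1, k2, p1, p2, k3] as OpenCV has them; the pictures are not rectified), "R" (3x3) and "t" (3): a world point X has camera coordinates R X + t; the wrist camera has in their place "tool_from_camera" (4x4, takes a point from camera to tool coordinates, whose origin is the TCP and whose axes are the flange's). Camera axes: x right, y down, z forward; pixel columns grow to the right and rows downward; lengths in mm; the calibration is good to about 2 mm. A picture is of the moment at which its call begins: read the wrist's pose just before it. camera_info takes no time and is no camera call.
- manip.sign_off(): hands the job in; it is judged then, once.
The state is a dict: "clock": time; "joints": joint angles; "qd": joint speeds; "effort": joint torques, N m; "eef_pos": TCP position; "eef_rot": TCP orientation; "wrist_force": force on the tool from outside, world axes, zero at the start; "moment": the same for the moment, N m; "finger_gap": finger opening in mm; "finger_force": force on a finger pad.
Only numpy, scipy, OpenCV 4.12 (cv2) and the standard library are available. Lean on these libraries where they do the work, as an engineer would, in place of code of your own. Each camera call takes 0.05 s, during which the arm holds its last target. There are 200 camera calls.

### The job

Finish the storage tin on the bench labeller: wind the crank anticlockwise (seen from above) through one full turn to roll the label on, then carry the two nested lids together by the inner lid's knob from the wooden block to the tin, lower them gently until the inner lid is fully seated, and let go. Then lift the outer lid alone, by its collar, to about 12 cm above the tin, leaving the inner lid seated and the lids never apart before that, and finish still holding it there, level and steady, so that a stock slip can be laid on the inner one. Leave the cans, jar and other things where they are.

Things in the scene. Friction and masses are not known exactly. Their poses are not given: they have to be found in the camera images.
- crank (a joint): angle of the labeller's crank wheel, rad: 0 at the start (against its stop), grows anticlockwise seen from above; a full turn is 6.28, a second stop is at 6.6. It turns on an upright axis, stays where it is left, needs 1 to 2 N at the handle, and turns the tin with it one to one
- crank_hub (a point): centre of the crank wheel's top face, 44 mm above the table, on its upright axis; the wheel is an aluminium disc 136 mm across on the grey labeller base (360 x 150 x 30 mm). A hub nut 32 mm across stands 8 mm above this face
- crank_handle (a point): top end, on the axis, of the upright black crank handle, 98 mm above the table: a freely spinning sleeve 18 mm across, 53 mm tall, standing on the wheel 55 mm from its axis (a small pin sticks out 4 mm above). Moves with the crank; at the start it lies on the side of the hub away from the tin
- tin_mouth (a point): centre of the open mouth of the steel tin with a paper label, at the level of its rim, 130 mm above the table; z up. Tin 90 mm outside, 84 mm inside, 90 mm deep, fixed on the labeller's turntable 200 mm from the crank axis. A grey roller beside the tin stands 20 mm lower than the rim
- inner_lid: aluminium plug lid under the outer lid, so lifting it carries both; origin on its axis at its flange's underside, z up. Flange 90 mm across, 3 mm thick, rests on the rim when seated (origin at tin_mouth); plug 78 mm across, 8 mm deep; black rod knob 16 mm across, 3 to 62 mm above origin. 84 to 168 g. Starts on a wooden block 76 mm across, 30 mm high
- outer_lid: steel cap lying on the inner lid; origin on its axis at its disc's underside, z up, 3 mm above the inner lid's origin when nested. Disc 109 mm across, 3 mm thick; skirt to 14 mm below origin, 103 mm inside (goes outside the tin); central upright collar 33 mm outside, 23 mm inside, 3 to 33 mm above origin; the inner knob passes through it and sticks out 26 mm above it. 105 to 210 g
- tray_can_a: bystander: food can 52 mm across, 90 mm tall, standing in the cardboard tray; leave alone
- tray_can_b: bystander: second can 52 mm across, 90 mm tall, in the cardboard tray; leave alone
- tall_can: bystander: food can 75 mm across, 110 mm tall, on the table; leave alone
- flat_can: bystander: flat fish can 85 mm across, 36 mm tall, on the table; leave alone
- jar: bystander: glass jar 68 mm across, 110 mm tall, on the table; leave alone
- tape_roll: bystander: cardboard ring 90 mm across, 25 mm tall, lying on the table; leave alone
- scraper: bystander: spatula lying on the table to the side; leave alone
- labeller: grey base of the labeller, 150 (x) by 360 (y) by 30 mm, fixed to the table; origin at the centre of its underside, tin on its +y end, crank on its -y end, both 100 mm from the centre

How it is judged (in metres and radians):
On the way, in this order (a step that is already met when the one before it is completed fails the run):
1. the crank has been wound a full turn (at most 10 degrees short) (value of joint crank above 6.1 rad), for 0.1 s.
2. the inner lid is seated in the tin's mouth with the outer lid still lying on it, and the knob is let go (distance between inner_lid and tin_mouth below 0.006 m and angle between inner_lid's own z axis and vertical below 0.08 rad and distance between outer_lid and inner_lid below 0.008 m and contact force between the fingers and inner_lid below 0.1 N), for 0.2 s.
At the end, for the whole second after the job is handed in: Crank at 6.1 rad or more; inner lid seated (within 6 mm of the mouth point, tilt under 0.08 rad), touched by neither fingers nor outer lid; fingers hold the outer lid (over 1 N), underside 80 to 200 mm above the rim, within 150 mm of the tin axis, level within 0.3 rad, at rest (distance between inner_lid and tin_mouth below 0.006 m and angle between inner_lid's own z axis and vertical below 0.08 rad and value of joint crank above 6.1 rad and z of outer_lid in the frame of tin_mouth between 0.08 and 0.2 m and horizontal distance between outer_lid and tin_mouth below 0.15 m and angle between outer_lid's own z axis and vertical below 0.3 rad and linear speed of outer_lid below 0.03 m/s and contact force between the fingers and outer_lid above 1 N and contact force between outer_lid and inner_lid below 0.05 N and contact force between outer_lid and labeller below 0.05 N and contact force between the fingers and inner_lid below 0.1 N); the arm keeps its last pose, push and grip.
It fails at once if the two lids come apart (more than 20 mm) while the inner lid is not seated in the tin (distance between outer_lid and inner_lid above 0.02 m and not (distance between inner_lid and tin_mouth below 0.006 m and angle between inner_lid's own z axis and vertical below 0.08 rad)).
It fails at once if the lids are dropped (inner lid faster than 0.5 m/s while not held) (linear speed of inner_lid above 0.5 m/s and contact force between the fingers and inner_lid below 0.1 N and contact force between the fingers and outer_lid below 0.1 N).
It fails at once if a can, the jar, the roll or the scraper is moved more than 30 mm (distance of any of tray_can_a, tray_can_b, tall_can, flat_can, jar, tape_roll, scraper from where it was at the start of the episode above 0.03 m).
It also fails if it takes over 69 s, if anything falls off the work surface, if the arm or the gripper's body presses on something with over 40 N, if the wrist force passes 120 N, or if a joint passes its speed limit or range.

## Working session

There is one attempt and no reset: what is moved stays moved. The work goes in short steps, Python scripts to look and compute and a shell command to move; the robot and the scene stay as the last step left them, time stands still between calls to the robot, and variables do not carry over. Pictures are saved under pics/ and viewed, at most 10 in all, crops included, and the job is handed in when it is done.

```bash
mkdir -p pics
python3 - <<'E'
from cell import manip
import cv2
print(manip.read_state())
for n in("scene","side"):
    cv2.imwrite(f"pics/{n}0.png",manip.camera(n)); print(n,manip.camera_info(n))
print(manip.camera_info("wrist"))
E
```

```text
{'clock': 0.0, 'joints': array([-1.23760853e+00,  3.00458639e-01,  1.52162617e+00,  3.04505161e-06,
        1.32067160e+00, -6.66045330e-02]), 'qd': array([ 3.01161943e-04, -2.88853843e-05,  3.46130832e-04, -8.71497982e-04,
       -1.68992328e-04, -1.89919232e-03]), 'effort': array([ 3.68675855e-04, -5.31807268e+01, -3.52736449e+01,  7.08416803e-02,
        2.43924907e-02, -8.80518724e-05]), 'eef_pos': array([ 213.98073567, -506.37011024,  204.87408859]), 'eef_rot': array([-3.14043168e+00, -8.03969285e-05,  3.99791523e-01]), 'wrist_force': array([-0.69686099, -0.95370826, -0.15575465]), 'moment': array([ 0.01311551, -0.01972989, -0.04595611]), 'finger_force': 0.0, 'finger_gap': 94.07678017680881}
scene {'camera_matrix': array([[478.67074888,   0.        , 322.11878028],
       [  0.        , 478.67074888, 195.60409197],
       [  0.        ,   0.        ,   1.        ]]), 'D': array([-0.12839866,  0.        ,  0.        ,  0.        ,  0.        ]), 'R': array([[-0.05301183,  0.99854699,  0.00967707],
       [ 0.68479052,  0.04340462, -0.72744621],
       [-0.72680925, -0.03193649, -
[... 451 characters left out ...]
, -0.64505439, -0.52070458]]), 't': array([424.53332616, 307.86256576, 798.40923885])}
{'camera_matrix': array([[341.94613909,   0.        , 317.23745697],
       [  0.        , 341.94613909, 197.16536965],
       [  0.        ,   0.        ,   1.        ]]), 'D': array([-0.00087071,  0.        ,  0.        ,  0.        ,  0.        ]), 'tool_from_camera': array([[-2.27441657e-04, -9.65034707e-01, -2.62122036e-01,
         7.60506167e+01],
       [ 9.99999971e-01, -2.39873881e-04,  1.54316325e-05,
         6.27264520e-01],
       [-7.77682912e-05, -2.62122025e-01,  9.65034734e-01,
        -1.78852674e+02],
       [ 0.00000000e+00,  0.00000000e+00,  0.00000000e+00,
         1.00000000e+00]])}
```

View pics/scene0.png

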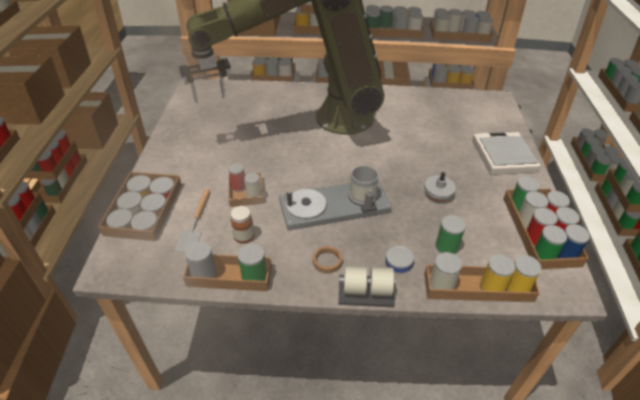

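View pics/side0.png

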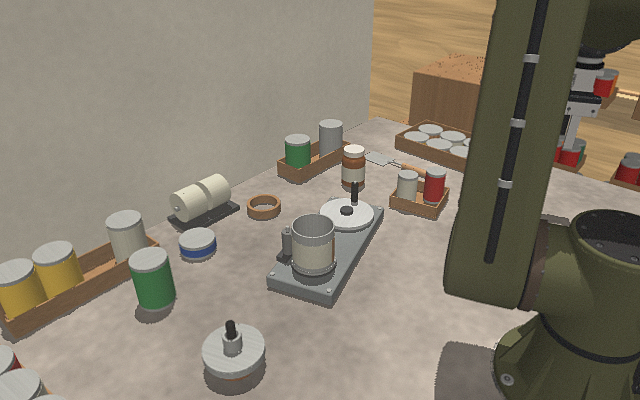

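Scene view: crank hub (307,203), handle top (290,194), tin mouth (364,174), knob top (443,176). Side view: hub (347,210), handle top (355,183), mouth (313,226), knob top (231,323). The jar and small tray are near the crank.

```bash
cat > h.py <<'E'
from cell import manip
import numpy as np, cv2
from scipy.spatial.transform import Rotation as Ro
def ray(n,uv,st=None):
    c=manip.camera_info(n); p=cv2.undistortPoints(np.array([[uv]],float),c["camera_matrix"],c["D"])[0,0]
    d=np.array([*p,1.])
    if n=="wrist":
        T=c["tool_from_camera"]; R=Ro.from_euler("xyz",st["eef_rot"]).as_matrix()
        return R@T[:3,3]+st["eef_pos"], R@T[:3,:3]@d
    R=c["R"]; return -R.T@c["t"], R.T@d
def atz(n,uv,z,st=None):
    o,d=ray(n,uv,st); return np.round(o+d*(z-o[2])/d[2],1)
def proj(n,X,st=None):
    c=manip.camera_info(n)
    if n=="wrist":
        T=c["tool_from_camera"]; R=Ro.from_euler("xyz",st["eef_rot"]).as_matrix()
        A=(R@T[:3,:3]).T; t=-A@(R@T[:3,3]+st["eef_pos"])
    else: A,t=c["R"],c["t"]
    return cv2.projectPoints(np.array([X],float).reshape(-1,1,3),cv2.Rodrigues(A)[0],t,c["camera_matrix"],c["D"])[0][:,0]
def ik_ok():pass
E
python3 - <<'E'
from h import *
for k,s,d,z in (("hub nut",(307,203),(347,210),52),("handle",(290,194),(355,183),100),("mouth",(364,174),(313,226),130),("knob",(443,176),(231,322),92)):
    print(k,atz("scene",s,z),atz("side",d,z))
for k,u in (("jar",(354,149)),("tall",(149,257)),("smalltray a",(434,170)),("b",(407,174))): print(k,atz("side",u,110 if k in("jar","tall") else 90))
E
```

```text
hub nut [ 589.  -114.9   52. ] [ 569.8 -115.8   52. ]
handle [ 600.  -168.7  100. ] [ 586.5 -168.   100. ]
mouth [520.2  69.4 130. ] [512.4  74.8 130. ]
knob [467.9 345.3  92. ] [466.3 337.1  92. ]
jar [ 696.  -307.9  110. ]
tall [705.5 340.  110. ]
smalltray a [ 478.1 -375.6   90. ]
b [ 521.4 -309.5   90. ]
```

```bash
python3 -m inch '[{"dx":0.03,"dy":0.027,"gripper":0.5},{"dx":0.06,"dy":0.054,"gripper":0.5},{"dx":0.09,"dy":0.081,"gripper":0.5},{"dx":0.12,"dy":0.108,"gripper":0.5},{"dx":0.15,"dy":0.135,"gripper":0.5}]' 20
python3 -m inch '[{"dx":0.03,"dy":0.027,"gripper":0.5},{"dx":0.06,"dy":0.054,"gripper":0.5},{"dx":0.09,"dy":0.081,"gripper":0.5},{"dx":0.12,"dy":0.108,"gripper":0.5},{"dx":0.15,"dy":0.135,"gripper":0.5}]'
python3 -m inch '[{"dx":0.03,"dy":0.027,"gripper":0.4},{"dx":0.06,"dy":0.054,"gripper":0.4},{"dx":0.076,"dy":0.068,"gripper":0.4},{"dx":0.076,"dy":0.068,"gripper":0.4},{"dx":0.076,"dy":0.068,"gripper":0.4}]'
python3 - <<'E'
from h import *
s=manip.read_state();print(s["eef_pos"],s["eef_rot"],s["joints"],s["finger_gap"])
im=manip.camera("wrist");cv2.imwrite("pics/w1.png",im)
print(proj("wrist",[(574,-115,52),(590,-168,102),(513,75,130)],s))
np.save("w1.npy",[s["eef_pos"],s["eef_rot"]])
E
```

```text
[ 214.01052836 -506.42065001  204.97167152] [-3.14064341e+00 -6.67013109e-05  3.99870976e-01] [-1.23758753e+00  3.00383196e-01  1.52149330e+00  3.42771541e-06
  1.32066774e+00 -6.66630573e-02] 94.05257785611934
[[ -34.77857742 -568.41108919]
 [ -20.5454271  -742.64790201]
 [-734.79722706 -999.02040181]]validation failed for argument at $[0]...
validation failed for argument at $[0]...
validation failed for argument at $[0]...
```

View pics/w1.png

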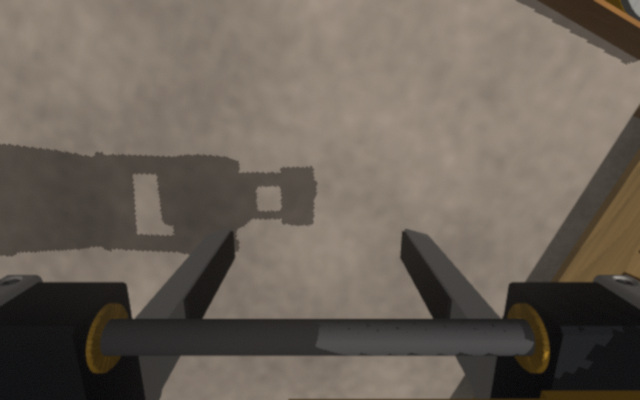

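The rows were refused and the arm has not moved: the picture shows only table, with the fingertips at (233,235) and (404,235). I'll retry with every key given.

```bash
python3 -m inch '[{"gripper":0.4,"dx":0.03,"dy":0.027,"dz":0,"wx":0,"wy":0,"wz":0},{"gripper":0.4,"dx":0.06,"dy":0.054,"dz":0,"wx":0,"wy":0,"wz":0},{"gripper":0.4,"dx":0.09,"dy":0.081,"dz":0,"wx":0,"wy":0,"wz":0},{"gripper":0.4,"dx":0.12,"dy":0.108,"dz":0,"wx":0,"wy":0,"wz":0},{"gripper":0.4,"dx":0.15,"dy":0.135,"dz":0,"wx":0,"wy":0,"wz":0}]' 20
```

```text
clock: 0.57
eef_pos: [365.1, -370.1, 205.4]
eef_rot: [-3.141, 0.0, 0.399]
wrist_force: [1.1, 0.3, 0.3]
finger_gap: 63.9
finger_force: 0.0
```

```bash
python3 -m inch '[{"gripper":0.4,"dx":0.03,"dy":0.027,"dz":0,"wx":0,"wy":0,"wz":0},{"gripper":0.4,"dx":0.06,"dy":0.054,"dz":0,"wx":0,"wy":0,"wz":0},{"gripper":0.4,"dx":0.09,"dy":0.081,"dz":0,"wx":0,"wy":0,"wz":0},{"gripper":0.4,"dx":0.12,"dy":0.108,"dz":0,"wx":0,"wy":0,"wz":0},{"gripper":0.4,"dx":0.14,"dy":0.13,"dz":0,"wx":0,"wy":0,"wz":0}]'
python3 -m inch '[{"gripper":0.4,"dx":0.03,"dy":0.027,"dz":0,"wx":0,"wy":0,"wz":0},{"gripper":0.4,"dx":0.05,"dy":0.05,"dz":0,"wx":0,"wy":0,"wz":0},{"gripper":0.4,"dx":0.05,"dy":0.06,"dz":0,"wx":0,"wy":0,"wz":0},{"gripper":0.4,"dx":0.05,"dy":0.06,"dz":0,"wx":0,"wy":0,"wz":0},{"gripper":0.4,"dx":0.05,"dy":0.06,"dz":0,"wx":0,"wy":0,"wz":0}]'
python3 - <<'E'
from h import *
s=manip.read_state();print(s["eef_pos"],s["eef_rot"],s["joints"],s["finger_gap"])
im=manip.camera("wrist");cv2.imwrite("pics/w2.png",im)
print(proj("wrist",[(574,-115,52),(590,-168,102),(513,75,130)],s))
np.save("w2.npy",[s["eef_pos"],s["eef_rot"]])
E
```

```text
clock: 0.98
eef_pos: [505.9, -239.3, 205.2]
eef_rot: [-3.141, -0.0, 0.401]
wrist_force: [0.1, -0.5, -0.3]
finger_gap: 38.0
finger_force: 0.0
clock: 1.4
eef_pos: [553.7, -181.7, 205.3]
eef_rot: [-3.141, 0.001, 0.401]
wrist_force: [-0.9, 0.3, -0.1]
finger_gap: 37.6
finger_force: 0.0
[ 553.65818929 -181.7209299   205.26772249] [-3.14141246e+00  5.09824261e-04  4.00533163e-01] [-3.79883461e-01  3.73511798e-01  1.42354976e+00 -2.36653337e-04
  1.34502017e+00  7.90432784e-01] 37.62050112932468
[[260.92861362 137.96585428]
 [318.34491753 151.0103012 ]
 [-30.07467305 123.46160456]]
```

View pics/w2.png

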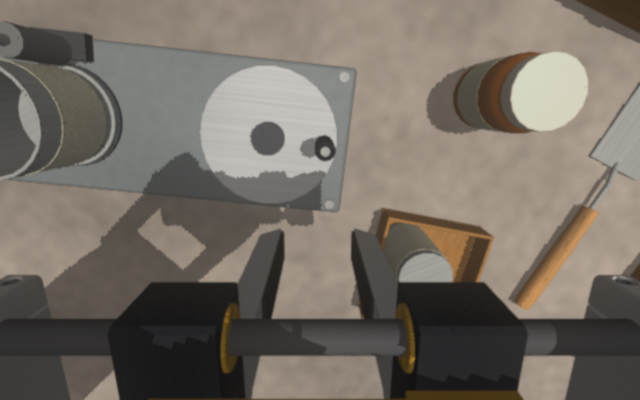

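The wrist view shows the hub nut at (267,138) and the handle pin top at (325,151). The tin is partly visible on the left, its mouth cut off at the image edge.

Run:
```python
from h import *
p,r=np.load("w2.npy");s=dict(eef_pos=p,eef_rot=r)
h=atz("wrist",(267,138),52,s);k=atz("wrist",(325,151),102,s);print(h,k,np.linalg.norm((k-h)[:2]))
c=h[:2]; a0=np.arctan2(*(k-h)[[1,0]]);print(np.degrees(a0), "mouth",c-200*np.array([np.cos(a0),np.sin(a0)]))
for i in range(0,27):
    a=a0+np.radians(15*i);print(i*15,np.round(55*(np.array([np.cos(a),np.sin(a)])-[np.cos(a0),np.sin(a0)])/1000,3),end="; ")
```

```text
[ 576.2 -120.4   52. ] [ 592.1 -173.1  102. ] 55.04634411112148
-73.21102867464205 mouth [518.43049593  71.07502291]
0 [0. 0.]; 15 [0.013 0.006]; 30 [0.024 0.015]; 45 [0.033 0.027]; 60 [0.038 0.04 ]; 75 [0.039 0.054]; 90 [0.037 0.069]; 105 [0.031 0.082]; 120 [0.022 0.093]; 135 [0.01  0.101]; 150 [-0.003  0.106]; 165 [-0.018  0.108]; 180 [-0.032  0.105]; 195 [-0.045  0.099]; 210 [-0.056  0.09 ]; 225 [-0.064  0.079]; 240 [-0.069  0.065]; 255 [-0.071  0.051]; 270 [-0.069  0.037]; 285 [-0.063  0.024]; 300 [-0.054  0.013]; 315 [-0.042  0.004]; 330 [-0.028 -0.001]; 345 [-0.014 -0.002]; 360 [0. 0.]; 375 [0.013 0.006]; 390 [0.024 0.015];
```

```bash
python3 -m inch '[{"gripper":0.4,"dx":0.038,"dy":0.009,"dz":0,"wx":0,"wy":0,"wz":0},{"gripper":0.4,"dx":0.038,"dy":0.009,"dz":-0.035,"wx":0,"wy":0,"wz":0},{"gripper":0.4,"dx":0.038,"dy":0.009,"dz":-0.07,"wx":0,"wy":0,"wz":0},{"gripper":0.4,"dx":0.038,"dy":0.009,"dz":-0.105,"wx":0,"wy":0,"wz":0},{"gripper":0.4,"dx":0.038,"dy":0.009,"dz":-0.14,"wx":0,"wy":0,"wz":0}]' 20
python3 -m inch '[{"gripper":0,"dx":0,"dy":0,"dz":0,"wx":0,"wy":0,"wz":0},{"gripper":0,"dx":0,"dy":0,"dz":0,"wx":0,"wy":0,"wz":0},{"gripper":0,"dx":0,"dy":0,"dz":0,"wx":0,"wy":0,"wz":0},{"gripper":0,"dx":0,"dy":0,"dz":0,"wx":0,"wy":0,"wz":0},{"gripper":0,"dx":0,"dy":0,"dz":0,"wx":0,"wy":0,"wz":0}]' 20
```

```text
clock: 1.87
eef_pos: [591.3, -174.2, 64.2]
eef_rot: [3.141, -0.0, 0.398]
wrist_force: [1.3, -0.1, -0.0]
finger_gap: 37.3
finger_force: 0.0
clock: 2.28
eef_pos: [592.6, -172.4, 68.0]
eef_rot: [3.141, -0.002, 0.4]
wrist_force: [-2.6, 5.4, -0.6]
finger_gap: 17.4
finger_force: 20.0
```

```bash
python3 -m inch '[{"gripper":0,"dx":0.013,"dy":0.006,"dz":0,"wx":0,"wy":0,"wz":0},{"gripper":0,"dx":0.024,"dy":0.015,"dz":0,"wx":0,"wy":0,"wz":0},{"gripper":0,"dx":0.033,"dy":0.027,"dz":0,"wx":0,"wy":0,"wz":0},{"gripper":0,"dx":0.038,"dy":0.04,"dz":0,"wx":0,"wy":0,"wz":0},{"gripper":0,"dx":0.039,"dy":0.054,"dz":0,"wx":0,"wy":0,"wz":0}]'
```

```text
clock: 2.7
eef_pos: [631.5, -118.7, 68.0]
eef_rot: [3.141, -0.0, 0.399]
wrist_force: [-8.1, -2.9, 0.9]
finger_gap: 17.6
finger_force: 20.0
```

```bash
python3 -m inch '[{"gripper":0,"dx":-0.002,"dy":0.015,"dz":0,"wx":0,"wy":0,"wz":0},{"gripper":0,"dx":-0.008,"dy":0.028,"dz":0,"wx":0,"wy":0,"wz":0},{"gripper":0,"dx":-0.017,"dy":0.039,"dz":0,"wx":0,"wy":0,"wz":0},{"gripper":0,"dx":-0.029,"dy":0.047,"dz":0,"wx":0,"wy":0,"wz":0},{"gripper":0,"dx":-0.042,"dy":0.052,"dz":0,"wx":0,"wy":0,"wz":0}]'
python3 -m inch '[{"gripper":0,"dx":-0.015,"dy":0.002,"dz":0,"wx":0,"wy":0,"wz":0},{"gripper":0,"dx":-0.029,"dy":-0.001,"dz":0,"wx":0,"wy":0,"wz":0},{"gripper":0,"dx":-0.042,"dy":-0.007,"dz":0,"wx":0,"wy":0,"wz":0},{"gripper":0,"dx":-0.053,"dy":-0.016,"dz":0,"wx":0,"wy":0,"wz":0},{"gripper":0,"dx":-0.061,"dy":-0.027,"dz":0,"wx":0,"wy":0,"wz":0}]'
```

```text
clock: 3.12
eef_pos: [589.8, -66.3, 68.0]
eef_rot: [3.139, -0.003, 0.4]
wrist_force: [2.1, -3.8, -3.5]
finger_gap: 17.6
finger_force: 20.0
clock: 3.53
eef_pos: [527.9, -93.5, 68.0]
eef_rot: [3.141, -0.002, 0.4]
wrist_force: [-1.1, 2.3, 2.1]
finger_gap: 17.6
finger_force: 20.0
```

```bash
python3 -m inch '[{"gripper":0,"dx":-0.005,"dy":-0.014,"dz":0,"wx":0,"wy":0,"wz":0},{"gripper":0,"dx":-0.007,"dy":-0.028,"dz":0,"wx":0,"wy":0,"wz":0},{"gripper":0,"dx":-0.005,"dy":-0.042,"dz":0,"wx":0,"wy":0,"wz":0},{"gripper":0,"dx":0.001,"dy":-0.055,"dz":0,"wx":0,"wy":0,"wz":0},{"gripper":0,"dx":0.01,"dy":-0.066,"dz":0,"wx":0,"wy":0,"wz":0}]'
python3 -m inch '[{"gripper":0,"dx":0.012,"dy":-0.009,"dz":0,"wx":0,"wy":0,"wz":0},{"gripper":0,"dx":0.026,"dy":-0.014,"dz":0,"wx":0,"wy":0,"wz":0},{"gripper":0,"dx":0.04,"dy":-0.015,"dz":0,"wx":0,"wy":0,"wz":0},{"gripper":0,"dx":0.054,"dy":-0.013,"dz":0,"wx":0,"wy":0,"wz":0},{"gripper":0,"dx":0.06,"dy":-0.011,"dz":0,"wx":0,"wy":0,"wz":0}]'
python3 -m inch '[{"gripper":0.15,"dx":0,"dy":0,"dz":0,"wx":0,"wy":0,"wz":0},{"gripper":0.35,"dx":0,"dy":0,"dz":0,"wx":0,"wy":0,"wz":0},{"gripper":0.35,"dx":0,"dy":0,"dz":0,"wx":0,"wy":0,"wz":0},{"gripper":0.35,"dx":0,"dy":0,"dz":0,"wx":0,"wy":0,"wz":0},{"gripper":0.35,"dx":0,"dy":0,"dz":0.03,"wx":0,"wy":0,"wz":0}]'
```

```text
clock: 3.95
eef_pos: [539.6, -161.2, 67.9]
eef_rot: [3.139, -0.004, 0.399]
wrist_force: [5.9, 9.0, 3.7]
finger_gap: 17.6
finger_force: 20.0
clock: 4.37
eef_pos: [600.0, -169.8, 67.8]
eef_rot: [-3.141, -0.002, 0.4]
wrist_force: [-8.1, 13.4, 13.6]
finger_gap: 17.5
finger_force: 20.0
clock: 4.78
eef_pos: [595.9, -170.5, 91.2]
eef_rot: [-3.137, 0.006, 0.399]
wrist_force: [-1.0, 0.3, -0.6]
finger_gap: 32.9
finger_force: 0.0
```

```bash
python3 -m inch '[{"gripper":0.4,"dx":0,"dy":0,"dz":0.04,"wx":0,"wy":0,"wz":0},{"gripper":0.4,"dx":-0.01,"dy":0.01,"dz":0.075,"wx":0,"wy":0,"wz":0},{"gripper":0.4,"dx":-0.025,"dy":0.035,"dz":0.105,"wx":0,"wy":0,"wz":0},{"gripper":0.4,"dx":-0.04,"dy":0.065,"dz":0.13,"wx":0,"wy":0,"wz":0},{"gripper":0.4,"dx":-0.06,"dy":0.095,"dz":0.15,"wx":0,"wy":0,"wz":0}]'
python3 -m inch '[{"gripper":0.4,"dx":-0.018,"dy":0.034,"dz":0,"wx":0,"wy":0,"wz":0},{"gripper":0.4,"dx":-0.036,"dy":0.068,"dz":0,"wx":0,"wy":0,"wz":0},{"gripper":0.4,"dx":-0.054,"dy":0.1,"dz":0,"wx":0,"wy":0,"wz":0},{"gripper":0.4,"dx":-0.066,"dy":0.125,"dz":0,"wx":0,"wy":0,"wz":0},{"gripper":0.4,"dx":-0.066,"dy":0.125,"dz":0,"wx":0,"wy":0,"wz":0}]'
python3 - <<'E'
from h import *
s=manip.read_state();print(s["eef_pos"],s["eef_rot"])
im=manip.camera("wrist");cv2.imwrite("pics/w3.png",im)
print(proj("wrist",[(576,-120,52),(592,-173,102),(518,71,130)],s))
np.save("w3.npy",[s["eef_pos"],s["eef_rot"]])
E
```

```text
clock: 5.2
eef_pos: [537.9, -75.5, 248.0]
eef_rot: [3.14, -0.002, 0.398]
wrist_force: [0.5, 0.7, -0.2]
finger_gap: 37.7
finger_force: 0.0
clock: 5.62
eef_pos: [470.6, 52.2, 246.6]
eef_rot: [3.141, -0.002, 0.402]
wrist_force: [-0.1, -0.3, -0.5]
finger_gap: 38.0
finger_force: 0.0
[470.64686035  52.20087204 246.58200434] [ 3.14131058e+00 -1.83076492e-03  4.02451586e-01]
[[499.73396754 148.84987494]
 [583.50220713 161.68153366]
 [317.9092926  135.04135004]]
```

View pics/w3.png

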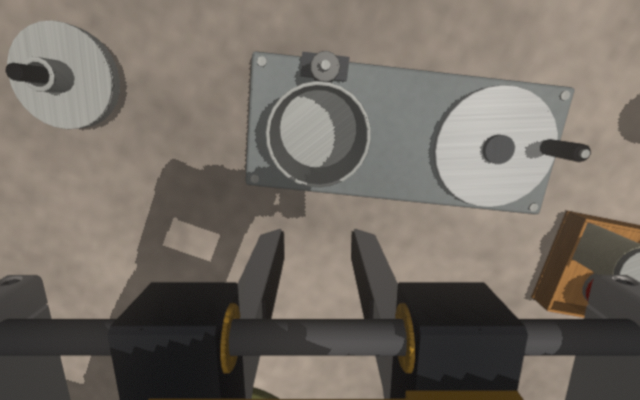

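Mouth rim centre is about (317.5,133.5), handle pin (587,153), hub nut (498,149), and the knob top is near the left edge at (12,71).

Run:
```python
from h import *
p,r=np.load("w3.npy");s=dict(eef_pos=p,eef_rot=r)
m=atz("wrist",(317.5,133.5),130,s);h=atz("wrist",(498,149),52,s);k=atz("wrist",(587,153),102,s);print(m,h,k,np.linalg.norm((m-h)[:2]),np.linalg.norm((k-h)[:2]))
d=(h-m)[:2];e=(k-h)[:2];print(np.degrees(np.arctan2(e[1],e[0])-np.arctan2(d[1],d[0])))
print(atz("wrist",(12,71),100,s),atz("side",(231,322),100),atz("scene",(443,176),100))
```

```text
[519.1  71.8 130. ] [ 575.1 -118.3   52. ] [ 600.3 -171.3  102. ] 198.17671407105325 58.68594380258358
9.015751266545752
[460.5 344.8 100. ] [459.7 341.7 100. ] [477.4 342.6 100. ]
```

```bash
python3 -m inch '[{"gripper":0.4,"dx":-0.007,"dy":0.037,"dz":0,"wx":0,"wy":0,"wz":0},{"gripper":0.4,"dx":-0.014,"dy":0.074,"dz":0,"wx":0,"wy":0,"wz":0},{"gripper":0.4,"dx":-0.021,"dy":0.111,"dz":0,"wx":0,"wy":0,"wz":0},{"gripper":0.4,"dx":-0.028,"dy":0.148,"dz":0,"wx":0,"wy":0,"wz":0},{"gripper":0.4,"dx":-0.035,"dy":0.185,"dz":0,"wx":0,"wy":0,"wz":0}]'
python3 -m inch '[{"gripper":0.4,"dx":-0.007,"dy":0.037,"dz":0,"wx":0,"wy":0,"wz":0},{"gripper":0.4,"dx":-0.014,"dy":0.07,"dz":0,"wx":0,"wy":0,"wz":0},{"gripper":0.4,"dx":-0.018,"dy":0.088,"dz":0,"wx":0,"wy":0,"wz":0},{"gripper":0.4,"dx":-0.018,"dy":0.088,"dz":0,"wx":0,"wy":0,"wz":0},{"gripper":0.4,"dx":-0.018,"dy":0.088,"dz":0,"wx":0,"wy":0,"wz":0}]'
python3 - <<'E'
from h import *
s=manip.read_state();print(s["eef_pos"],s["eef_rot"],s["joints"])
im=manip.camera("wrist");c=im[30:230,200:440];cv2.imwrite("pics/w4.png",cv2.resize(c,None,fx=3,fy=3,interpolation=2)[:600,:800])
print(proj("wrist",[(460,343,100),(460,343,44),(519,71,130)],s))
np.save("w4.npy",[s["eef_pos"],s["eef_rot"]])
E
```

```text
clock: 6.08
eef_pos: [437.5, 235.1, 245.9]
eef_rot: [3.141, -0.001, 0.398]
wrist_force: [0.2, -0.3, 0.4]
finger_gap: 37.7
finger_force: 0.0
clock: 6.5
eef_pos: [419.7, 322.1, 245.3]
eef_rot: [3.141, 0.0, 0.4]
wrist_force: [0.3, -0.0, -0.3]
finger_gap: 37.5
finger_force: 0.0
[419.7423302  322.06177163 245.27474876] [3.14115453e+00 1.85106049e-04 4.00362884e-01] [ 5.85440824e-01  2.24668873e-01  1.52260523e+00 -4.02818406e-04
  1.39458114e+00  1.75594489e+00]
[[312.65433386 138.29092697]
 [313.28863367 133.38012359]
 [618.28432725 199.84541063]]
```

View pics/w4.png

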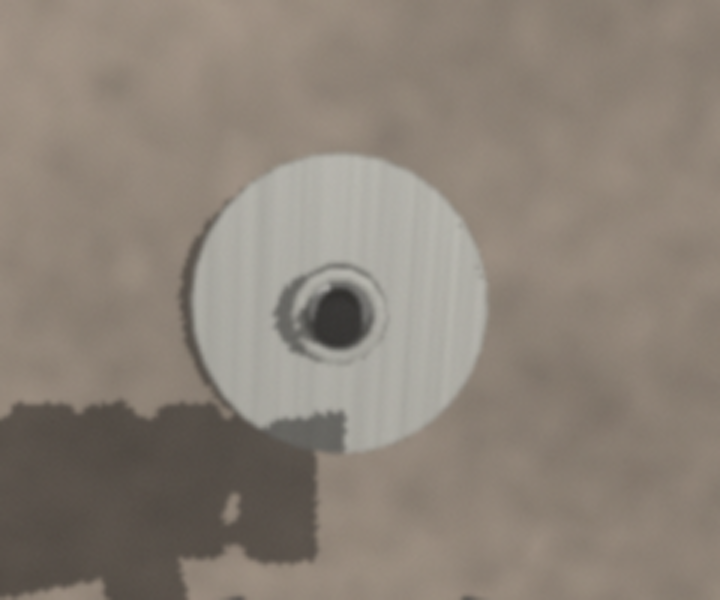

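Disc centre is at full-image pixel (313.3,131) and knob top at (312.7,136.7).

Run:
```python
from h import *
p,r=np.load("w4.npy");s=dict(eef_pos=p,eef_rot=r)
print(atz("wrist",(313.3,131.2),44,s),atz("wrist",(312.7,136.8),100,s))
```

```text
[462.2 343.9  44. ] [461.3 343.5 100. ]
```

```bash
python3 -m inch '[{"gripper":0.4,"dx":0.025,"dy":0.013,"dz":-0.03,"wx":0,"wy":0,"wz":0},{"gripper":0.4,"dx":0.042,"dy":0.0215,"dz":-0.06,"wx":0,"wy":0,"wz":0},{"gripper":0.4,"dx":0.042,"dy":0.0215,"dz":-0.09,"wx":0,"wy":0,"wz":0},{"gripper":0.4,"dx":0.042,"dy":0.0215,"dz":-0.12,"wx":0,"wy":0,"wz":0},{"gripper":0.4,"dx":0.042,"dy":0.0215,"dz":-0.125,"wx":0,"wy":0,"wz":0}]'
python3 -m inch '[{"gripper":0.4,"dx":0,"dy":0,"dz":-0.02,"wx":0,"wy":0,"wz":0},{"gripper":0.4,"dx":0,"dy":0,"dz":-0.035,"wx":0,"wy":0,"wz":0},{"gripper":0.4,"dx":0,"dy":0,"dz":-0.042,"wx":0,"wy":0,"wz":0},{"gripper":0.4,"dx":0,"dy":0,"dz":-0.042,"wx":0,"wy":0,"wz":0},{"gripper":0.4,"dx":0,"dy":0,"dz":-0.042,"wx":0,"wy":0,"wz":0}]'
```

```text
clock: 6.97
eef_pos: [460.4, 341.0, 115.7]
eef_rot: [3.14, 0.007, 0.398]
wrist_force: [-0.1, -1.4, -0.4]
finger_gap: 37.6
finger_force: 0.0
clock: 7.38
eef_pos: [461.8, 343.6, 79.8]
eef_rot: [-3.141, -0.001, 0.399]
wrist_force: [-0.1, -0.2, 0.8]
finger_gap: 37.7
finger_force: 0.0
```

```bash
python3 -m inch '[{"gripper":0,"dx":0,"dy":0,"dz":-0.001,"wx":0,"wy":0,"wz":0},{"gripper":0,"dx":0,"dy":0,"dz":-0.001,"wx":0,"wy":0,"wz":0},{"gripper":0,"dx":0,"dy":0,"dz":-0.001,"wx":0,"wy":0,"wz":0},{"gripper":0,"dx":0,"dy":0,"dz":-0.001,"wx":0,"wy":0,"wz":0},{"gripper":0,"dx":0,"dy":0,"dz":-0.001,"wx":0,"wy":0,"wz":0}]' 40
python3 -m inch '[{"gripper":0,"dx":0,"dy":0,"dz":0.005,"wx":0,"wy":0,"wz":0},{"gripper":0,"dx":0,"dy":0,"dz":0.015,"wx":0,"wy":0,"wz":0},{"gripper":0,"dx":0,"dy":0,"dz":0.03,"wx":0,"wy":0,"wz":0},{"gripper":0,"dx":0,"dy":0,"dz":0.045,"wx":0,"wy":0,"wz":0},{"gripper":0,"dx":0,"dy":0,"dz":0.05,"wx":0,"wy":0,"wz":0}]'
```

```text
clock: 7.8
eef_pos: [461.2, 344.2, 77.9]
eef_rot: [-3.141, -0.001, 0.4]
wrist_force: [-1.5, 1.9, 2.9]
finger_gap: 15.1
finger_force: 40.0
clock: 8.22
eef_pos: [461.7, 344.3, 130.2]
eef_rot: [-3.141, -0.003, 0.4]
wrist_force: [0.1, 0.3, -2.4]
finger_gap: 15.3
finger_force: 40.0
```

```bash
python3 -m inch '[{"gripper":0,"dx":0,"dy":0,"dz":0.02,"wx":0,"wy":0,"wz":0},{"gripper":0,"dx":0,"dy":0,"dz":0.045,"wx":0,"wy":0,"wz":0},{"gripper":0,"dx":0,"dy":0,"dz":0.07,"wx":0,"wy":0,"wz":0},{"gripper":0,"dx":0.001,"dy":-0.005,"dz":0.085,"wx":0,"wy":0,"wz":0},{"gripper":0,"dx":0.003,"dy":-0.015,"dz":0.09,"wx":0,"wy":0,"wz":0}]'
python3 -m inch '[{"gripper":0,"dx":0.003,"dy":-0.016,"dz":0,"wx":0,"wy":0,"wz":0},{"gripper":0,"dx":0.008,"dy":-0.038,"dz":0,"wx":0,"wy":0,"wz":0},{"gripper":0,"dx":0.013,"dy":-0.062,"dz":0,"wx":0,"wy":0,"wz":0},{"gripper":0,"dx":0.018,"dy":-0.086,"dz":0,"wx":0,"wy":0,"wz":0},{"gripper":0,"dx":0.023,"dy":-0.11,"dz":0,"wx":0,"wy":0,"wz":0}]'
python3 -m inch '[{"gripper":0,"dx":0.005,"dy":-0.024,"dz":0,"wx":0,"wy":0,"wz":0},{"gripper":0,"dx":0.01,"dy":-0.048,"dz":0,"wx":0,"wy":0,"wz":0},{"gripper":0,"dx":0.015,"dy":-0.072,"dz":0,"wx":0,"wy":0,"wz":0},{"gripper":0,"dx":0.02,"dy":-0.096,"dz":0,"wx":0,"wy":0,"wz":0},{"gripper":0,"dx":0.024,"dy":-0.116,"dz":0,"wx":0,"wy":0,"wz":0}]'
python3 -m inch '[{"gripper":0,"dx":0.003,"dy":-0.015,"dz":0,"wx":0,"wy":0,"wz":0},{"gripper":0,"dx":0.005,"dy":-0.024,"dz":0,"wx":0,"wy":0,"wz":0},{"gripper":0,"dx":0.007,"dy":-0.031,"dz":0,"wx":0,"wy":0,"wz":0},{"gripper":0,"dx":0.007,"dy":-0.031,"dz":0,"wx":0,"wy":0,"wz":0},{"gripper":0,"dx":0.007,"dy":-0.031,"dz":0,"wx":0,"wy":0,"wz":0}]'
python3 - <<'E'
from h import *
s=manip.read_state();print(s["eef_pos"],s["wrist_force"])
cv2.imwrite("pics/s5.png",cv2.resize(manip.camera("side")[90:290,200:440],None,fx=3,fy=3,interpolation=2))
x,y,z=s["eef_pos"]; a=np.linspace(0,2*np.pi,13)[:-1]
print((proj("side",[(x,y,z-40),(518.8,71.5,130)])-[200,90])*3)
E
```

```text
clock: 8.63
eef_pos: [464.5, 329.5, 220.1]
eef_rot: [-3.141, -0.004, 0.401]
wrist_force: [-0.4, -0.5, -2.2]
finger_gap: 14.7
finger_force: 40.0
clock: 9.05
eef_pos: [486.8, 217.1, 216.4]
eef_rot: [3.142, 0.002, 0.4]
wrist_force: [0.7, 0.3, -2.8]
finger_gap: 15.3
finger_force: 40.0
clock: 9.47
eef_pos: [510.7, 100.7, 216.5]
eef_rot: [-3.141, 0.001, 0.399]
wrist_force: [0.7, -0.7, -3.1]
finger_gap: 14.9
finger_force: 40.0
clock: 9.88
eef_pos: [517.9, 72.1, 217.2]
eef_rot: [-3.141, 0.0, 0.4]
wrist_force: [0.3, 0.4, -2.9]
finger_gap: 15.0
finger_force: 40.0
[517.91534601  72.06306212 217.15907818] [ 0.27640727  0.37975752 -2.87654623]
[[334.65980699 345.29371165]
 [335.23618503 402.52618671]]
```

View pics/s5.png

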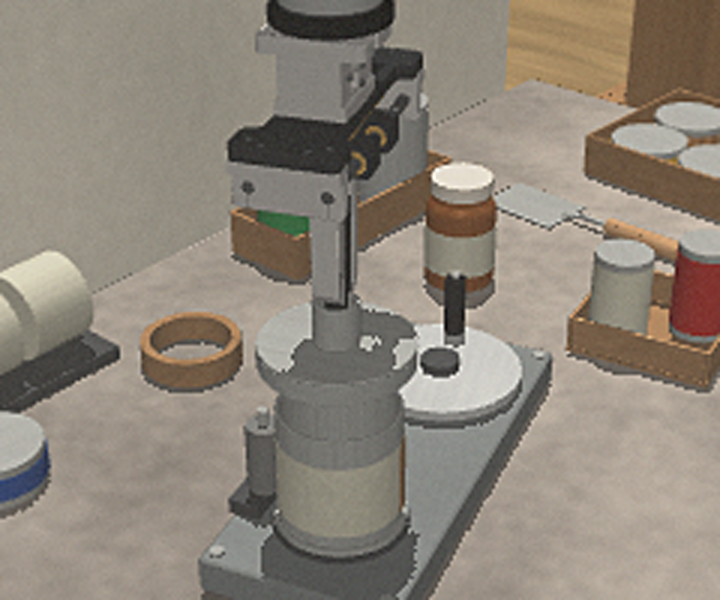

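The lid hangs level above the tin: disc edges x = 257..416 in the crop, tin body about 275..405. I'll check the lateral offset numerically.

Run:
```python
from h import *
im=cv2.imread("pics/s5.png"); L=cv2.cvtColor(im,cv2.COLOR_BGR2LAB).astype(float)
for r in (370,375,410,440,475,490,505):
    g=np.linalg.norm(np.gradient(cv2.GaussianBlur(L[r-2:r+3].mean(0),(5,5),0) ,axis=0),axis=1)
    pk=[(i,round(g[i],1)) for i in range(235,440) if g[i]>4 and g[i]==g[max(0,i-6):i+7].max()]
    print(r,pk)
x,y,z=517.9,72.1,217.2
def sil(cx,cy,rad,zz):
    a=np.linspace(0,2*np.pi,361);P=(proj("side",np.c_[cx+rad*np.cos(a),cy+rad*np.sin(a),0*a+zz])-[200,90])*3
    i,j=P[:,0].argmin(),P[:,0].argmax();return P[i].round(1),P[j].round(1)
print("lid top",sil(x,y,54.5,z-40+6),"skirt bottom",sil(x,y,54.5,z-40-11))
for zz in(125,110,90,70):print("tin",zz,sil(518.8,71.5,45,zz))
```

```text
370 [(239, np.float64(11.0)), (258, np.float64(9.6)), (281, np.float64(10.0)), (288, np.float64(9.9)), (423, np.float64(21.2))]
375 [(235, np.float64(7.9)), (260, np.float64(7.9)), (413, np.float64(11.7)), (423, np.float64(4.7)), (432, np.float64(10.9))]
410 [(266, np.float64(6.2)), (273, np.float64(8.5))]
440 [(245, np.float64(9.8)), (405, np.float64(5.8))]
475 [(246, np.float64(9.0)), (275, np.float64(5.6)), (405, np.float64(8.8))]
490 [(235, np.float64(6.7)), (405, np.float64(9.1))]
505 [(404, np.float64(5.4))]
lid top (array([252.9, 340.5]), array([416.1, 338.6])) skirt bottom (array([254., 362.]), array([415.7, 360. ]))
tin 125 (array([270.1, 410.9]), array([400.5, 409.3]))
tin 110 (array([271. , 428.7]), array([400.3, 427.1]))
tin 90 (array([272.1, 451.9]), array([400. , 450.3]))
tin 70 (array([273.1, 474.7]), array([399.7, 473.1]))
```

```bash
python3 -m inch '[{"gripper":0,"dx":0,"dy":-0.0005,"dz":-0.008,"wx":0,"wy":0,"wz":0},{"gripper":0,"dx":0,"dy":-0.0005,"dz":-0.018,"wx":0,"wy":0,"wz":0},{"gripper":0,"dx":0,"dy":-0.0005,"dz":-0.027,"wx":0,"wy":0,"wz":0},{"gripper":0,"dx":0,"dy":-0.0005,"dz":-0.032,"wx":0,"wy":0,"wz":0},{"gripper":0,"dx":0,"dy":-0.0005,"dz":-0.034,"wx":0,"wy":0,"wz":0}]'
python3 -m inch '[{"gripper":0,"dx":0,"dy":0,"dz":0,"wx":0,"wy":0,"wz":0},{"gripper":0,"dx":0,"dy":0,"dz":-0.001,"wx":0,"wy":0,"wz":0},{"gripper":0,"dx":0,"dy":0,"dz":-0.002,"wx":0,"wy":0,"wz":0},{"gripper":0,"dx":0,"dy":0,"dz":-0.003,"wx":0,"wy":0,"wz":0},{"gripper":0,"dx":0,"dy":0,"dz":-0.004,"wx":0,"wy":0,"wz":0}]'
python3 -m inch '[{"gripper":0,"dx":0,"dy":0,"dz":-0.001,"wx":0,"wy":0,"wz":0},{"gripper":0,"dx":0,"dy":0,"dz":-0.002,"wx":0,"wy":0,"wz":0},{"gripper":0,"dx":0,"dy":0,"dz":-0.003,"wx":0,"wy":0,"wz":0},{"gripper":0,"dx":0,"dy":0,"dz":-0.003,"wx":0,"wy":0,"wz":0},{"gripper":0,"dx":0,"dy":0,"dz":-0.003,"wx":0,"wy":0,"wz":0}]'
```

```text
clock: 10.35
eef_pos: [517.6, 71.5, 181.9]
eef_rot: [-3.141, 0.002, 0.4]
wrist_force: [0.5, 0.6, -2.6]
finger_gap: 14.7
finger_force: 40.0
clock: 10.77
eef_pos: [518.2, 71.4, 179.6]
eef_rot: [3.141, -0.0, 0.4]
wrist_force: [-0.5, -0.2, -3.5]
finger_gap: 15.3
finger_force: 40.0
clock: 11.18
eef_pos: [518.1, 71.4, 176.4]
eef_rot: [-3.142, 0.0, 0.4]
wrist_force: [0.3, 0.0, -2.2]
finger_gap: 15.3
finger_force: 40.0
```

```bash
python3 -m inch '[{"gripper":0,"dx":0,"dy":0,"dz":-0.001,"wx":0,"wy":0,"wz":0},{"gripper":0,"dx":0,"dy":0,"dz":-0.002,"wx":0,"wy":0,"wz":0},{"gripper":0,"dx":0,"dy":0,"dz":-0.003,"wx":0,"wy":0,"wz":0},{"gripper":0,"dx":0,"dy":0,"dz":-0.004,"wx":0,"wy":0,"wz":0},{"gripper":0,"dx":0,"dy":0,"dz":-0.004,"wx":0,"wy":0,"wz":0}]'
python3 -m inch '[{"gripper":0,"dx":0,"dy":0,"dz":-0.0005,"wx":0,"wy":0,"wz":0},{"gripper":0,"dx":0,"dy":0,"dz":-0.001,"wx":0,"wy":0,"wz":0},{"gripper":0,"dx":0,"dy":0,"dz":-0.0015,"wx":0,"wy":0,"wz":0},{"gripper":0,"dx":0,"dy":0,"dz":-0.002,"wx":0,"wy":0,"wz":0},{"gripper":0,"dx":0,"dy":0,"dz":-0.002,"wx":0,"wy":0,"wz":0}]'
```

```text
clock: 11.6
eef_pos: [518.0, 71.4, 172.2]
eef_rot: [-3.141, 0.0, 0.4]
wrist_force: [0.4, 0.1, -3.6]
finger_gap: 15.3
finger_force: 40.0
clock: 12.02
eef_pos: [518.0, 71.4, 170.3]
eef_rot: [-3.141, 0.0, 0.4]
wrist_force: [0.8, 0.2, -3.6]
finger_gap: 14.8
finger_force: 40.0
```

```bash
python3 -m inch '[{"gripper":0,"dx":0,"dy":0,"dz":-0.0005,"wx":0,"wy":0,"wz":0},{"gripper":0,"dx":0,"dy":0,"dz":-0.001,"wx":0,"wy":0,"wz":0},{"gripper":0,"dx":0,"dy":0,"dz":-0.0015,"wx":0,"wy":0,"wz":0},{"gripper":0,"dx":0,"dy":0,"dz":-0.0015,"wx":0,"wy":0,"wz":0},{"gripper":0,"dx":0,"dy":0,"dz":-0.0015,"wx":0,"wy":0,"wz":0}]'
python3 -m inch '[{"gripper":0,"dx":0,"dy":0,"dz":-0.0005,"wx":0,"wy":0,"wz":0},{"gripper":0,"dx":0,"dy":0,"dz":-0.001,"wx":0,"wy":0,"wz":0},{"gripper":0,"dx":0,"dy":0,"dz":-0.001,"wx":0,"wy":0,"wz":0},{"gripper":0,"dx":0,"dy":0,"dz":-0.001,"wx":0,"wy":0,"wz":0},{"gripper":0,"dx":0,"dy":0,"dz":-0.001,"wx":0,"wy":0,"wz":0}]'
```

```text
clock: 12.43
eef_pos: [518.1, 71.5, 169.7]
eef_rot: [3.142, -0.001, 0.4]
wrist_force: [-3.5, 1.4, 6.0]
finger_gap: 14.9
finger_force: 40.0
clock: 12.85
eef_pos: [518.2, 71.6, 169.7]
eef_rot: [3.141, -0.001, 0.4]
wrist_force: [-8.1, 1.1, 15.2]
finger_gap: 15.2
finger_force: 40.0
```

Contact came at TCP z = 169.7, which matches full seating at 130 + 40. I'll relax the push, release and check.

```bash
python3 -m inch '[{"gripper":0,"dx":0,"dy":0,"dz":0.001,"wx":0,"wy":0,"wz":0},{"gripper":0,"dx":0,"dy":0,"dz":0.0015,"wx":0,"wy":0,"wz":0},{"gripper":0.2,"dx":0,"dy":0,"dz":0.0015,"wx":0,"wy":0,"wz":0},{"gripper":0.3,"dx":0,"dy":0,"dz":0.0015,"wx":0,"wy":0,"wz":0},{"gripper":0.5,"dx":0,"dy":0,"dz":0.0015,"wx":0,"wy":0,"wz":0}]' 30
python3 -m inch '[{"gripper":0.5,"dx":0,"dy":0,"dz":0,"wx":0,"wy":0,"wz":0},{"gripper":0.5,"dx":0,"dy":0,"dz":0,"wx":0,"wy":0,"wz":0},{"gripper":0.5,"dx":0,"dy":0,"dz":0,"wx":0,"wy":0,"wz":0},{"gripper":0.5,"dx":0,"dy":0,"dz":0,"wx":0,"wy":0,"wz":0},{"gripper":0.5,"dx":0,"dy":0,"dz":0,"wx":0,"wy":0,"wz":0}]'
python3 - <<'E'
from h import *
a=cv2.resize(manip.camera("side")[150:300,230:400],None,fx=3,fy=3,interpolation=2)
b=cv2.resize(manip.camera("wrist")[100:400,160:480],(320,300))
b=cv2.copyMakeBorder(b,0,150,0,0,cv2.BORDER_CONSTANT)
c=np.hstack([a[:450],b])[:, :800]
cv2.imwrite("pics/s6.png",c)
E
```

```text
clock: 13.27
eef_pos: [518.2, 71.3, 169.3]
eef_rot: [3.141, -0.0, 0.4]
wrist_force: [-0.0, 0.2, 0.4]
finger_gap: 28.9
finger_force: 0.0
clock: 13.68
eef_pos: [518.1, 71.4, 169.4]
eef_rot: [3.142, 0.0, 0.4]
wrist_force: [-0.4, 0.6, 0.4]
finger_gap: 47.0
finger_force: 0.0
```

View pics/s6.png

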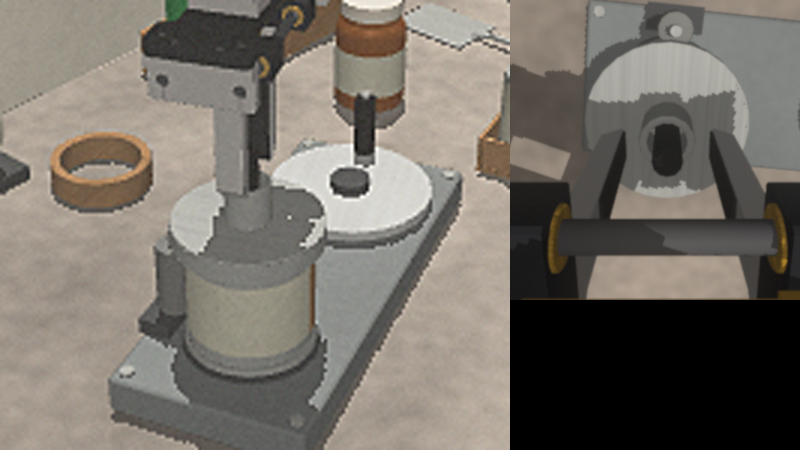

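Lids are seated and level on the tin with the fingers clear of the knob. Next I'll lower to the collar and grip it.

```bash
python3 -m inch '[{"gripper":0.5,"dx":0,"dy":0,"dz":-0.008,"wx":0,"wy":0,"wz":0},{"gripper":0.5,"dx":0,"dy":0,"dz":-0.016,"wx":0,"wy":0,"wz":0},{"gripper":0.5,"dx":0,"dy":0,"dz":-0.022,"wx":0,"wy":0,"wz":0},{"gripper":0.5,"dx":0,"dy":0,"dz":-0.026,"wx":0,"wy":0,"wz":0},{"gripper":0.5,"dx":0,"dy":0,"dz":-0.026,"wx":0,"wy":0,"wz":0}]' 25
python3 -m inch '[{"gripper":0.5,"dx":0,"dy":0,"dz":0,"wx":0,"wy":0,"wz":0},{"gripper":0.4,"dx":0,"dy":0,"dz":0,"wx":0,"wy":0,"wz":0},{"gripper":0.3,"dx":0,"dy":0,"dz":0,"wx":0,"wy":0,"wz":0},{"gripper":0.2,"dx":0,"dy":0,"dz":0,"wx":0,"wy":0,"wz":0},{"gripper":0,"dx":0,"dy":0,"dz":0,"wx":0,"wy":0,"wz":0}]'
python3 -m inch '[{"gripper":0,"dx":0,"dy":0,"dz":0,"wx":0,"wy":0,"wz":0},{"gripper":0,"dx":0,"dy":0,"dz":0,"wx":0,"wy":0,"wz":0},{"gripper":0,"dx":0,"dy":0,"dz":0,"wx":0,"wy":0,"wz":0},{"gripper":0,"dx":0,"dy":0,"dz":0,"wx":0,"wy":0,"wz":0},{"gripper":0,"dx":0,"dy":0,"dz":0,"wx":0,"wy":0,"wz":0}]'
```

```text
clock: 14.2
eef_pos: [517.6, 71.3, 142.1]
eef_rot: [-3.141, 0.002, 0.4]
wrist_force: [-0.4, -0.2, 0.1]
finger_gap: 47.4
finger_force: 0.0
clock: 14.62
eef_pos: [518.2, 71.4, 143.7]
eef_rot: [3.141, -0.001, 0.4]
wrist_force: [0.1, -0.6, 1.5]
finger_gap: 31.3
finger_force: 25.0
clock: 15.03
eef_pos: [518.2, 71.4, 143.7]
eef_rot: [3.141, -0.001, 0.4]
wrist_force: [-0.8, 0.3, 4.8]
finger_gap: 31.4
finger_force: 25.0
```

```bash
python3 -m inch '[{"gripper":0,"dx":0,"dy":0,"dz":0.002,"wx":0,"wy":0,"wz":0},{"gripper":0,"dx":0,"dy":0,"dz":0.005,"wx":0,"wy":0,"wz":0},{"gripper":0,"dx":0,"dy":0,"dz":0.009,"wx":0,"wy":0,"wz":0},{"gripper":0,"dx":0,"dy":0,"dz":0.013,"wx":0,"wy":0,"wz":0},{"gripper":0,"dx":0,"dy":0,"dz":0.014,"wx":0,"wy":0,"wz":0}]'
```

```text
clock: 15.45
eef_pos: [518.3, 71.4, 158.2]
eef_rot: [3.141, -0.001, 0.4]
wrist_force: [0.1, -0.3, -1.4]
finger_gap: 31.7
finger_force: 25.0
```

The load is about 1.4 N against about 3 N for both lids, so only the outer lid is rising.

```bash
python3 -m inch '[{"gripper":0,"dx":0,"dy":0,"dz":0.006,"wx":0,"wy":0,"wz":0},{"gripper":0,"dx":0,"dy":0,"dz":0.015,"wx":0,"wy":0,"wz":0},{"gripper":0,"dx":0,"dy":0,"dz":0.026,"wx":0,"wy":0,"wz":0},{"gripper":0,"dx":0,"dy":0,"dz":0.038,"wx":0,"wy":0,"wz":0},{"gripper":0,"dx":0,"dy":0,"dz":0.05,"wx":0,"wy":0,"wz":0}]'
python3 -m inch '[{"gripper":0,"dx":0,"dy":0,"dz":0.012,"wx":0,"wy":0,"wz":0},{"gripper":0,"dx":0,"dy":0,"dz":0.024,"wx":0,"wy":0,"wz":0},{"gripper":0,"dx":0,"dy":0,"dz":0.038,"wx":0,"wy":0,"wz":0},{"gripper":0,"dx":0,"dy":0,"dz":0.048,"wx":0,"wy":0,"wz":0},{"gripper":0,"dx":0,"dy":0,"dz":0.053,"wx":0,"wy":0,"wz":0}]'
python3 -m inch '[{"gripper":0,"dx":0,"dy":0,"dz":0,"wx":0,"wy":0,"wz":0},{"gripper":0,"dx":0,"dy":0,"dz":0,"wx":0,"wy":0,"wz":0},{"gripper":0,"dx":0,"dy":0,"dz":0,"wx":0,"wy":0,"wz":0},{"gripper":0,"dx":0,"dy":0,"dz":0,"wx":0,"wy":0,"wz":0},{"gripper":0,"dx":0,"dy":0,"dz":0,"wx":0,"wy":0,"wz":0}]'
python3 - <<'E'
from h import *
cv2.imwrite("pics/s7.png",cv2.resize(manip.camera("side")[90:290,200:440],None,fx=3,fy=3,interpolation=2))
E
```

```text
clock: 15.87
eef_pos: [518.2, 71.4, 209.0]
eef_rot: [3.141, -0.001, 0.4]
wrist_force: [-0.4, 0.9, -1.4]
finger_gap: 31.5
finger_force: 25.0
clock: 16.28
eef_pos: [518.4, 71.4, 262.6]
eef_rot: [3.141, -0.002, 0.4]
wrist_force: [-0.1, -0.3, -1.2]
finger_gap: 31.5
finger_force: 25.0
clock: 16.7
eef_pos: [517.9, 71.4, 259.9]
eef_rot: [-3.141, 0.001, 0.4]
wrist_force: [0.9, 0.1, -1.1]
finger_gap: 31.5
finger_force: 25.0
```

View pics/s7.png

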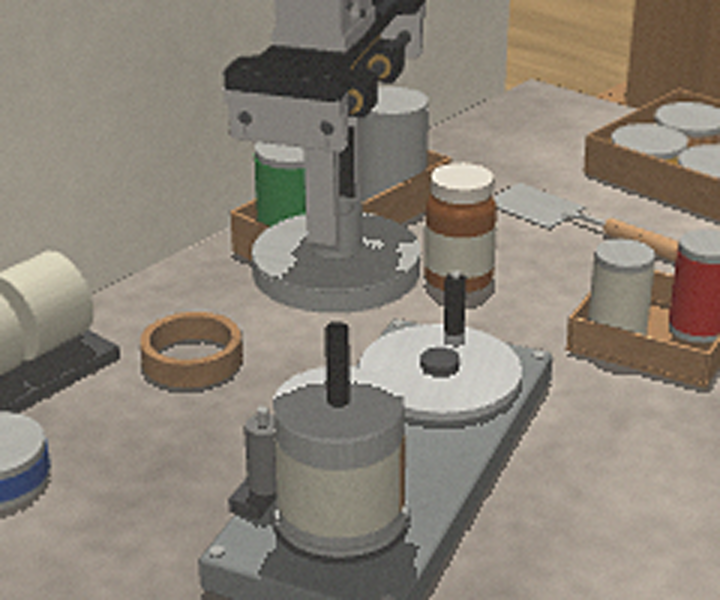

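The outer lid is held level, its disc at about (335,250). The inner lid is seated flat on the tin with its knob at (338,325), well clear below. I'm handing it in.

```bash
python3 -c "
from cell import manip
print(manip.sign_off())"
```

```text
the job is handed in; nothing more can be done
None
```

The job is handed in with the crank wound about one full turn, the inner lid seated in the tin, and the outer lid held level and steady about 12 cm above it; `sign_off()` returned no verdict.

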